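# Read the code on the tilted fishplate clip

### The job

Pick up the orange hand-held code reader and read the code on the black iron fishplate clip: point the reader's hood squarely at the middle of the white code square, its window about 50 mm away, and hold it still there for two seconds without touching the clip. Then gently stand the reader back upright on its round rubber pad, wholly on the pad, and let go; leave the clip, the rests, the other bolt and the measuring tools where they are.

Things in the scene. Friction and masses are not known exactly. Their poses are not given: they have to be found in the camera images.
- reader: Loose orange code reader, 120 mm tall, 0.2-0.3 kg, standing on its black cone hood on the pad. Origin: centre of its flat window at the hood's bottom; z up the handle; it looks along -z. Hood: 56 mm across up to 12 mm over the origin, 34 mm at 38 mm. Handle: straight flat-sided bar 34 mm (x) by 30 mm (y), from 38 to 120 mm over the origin; best held from above, 95 mm over the origin.
- reader_focus (a point): The reader's reading point: on its axis, 50 mm out in front of the window (0, 0, -50 mm in the reader's frame, same axes). It is inside the pad and table while the reader stands on the pad.
- pad: Fixed round black rubber pad on the table, 120 mm across, 10 mm thick, on which the reader stands. Origin: centre of its underside, on the table.
- mark (a point): Middle of the white 30 mm square with a black code on the top face of the black clip. z points squarely out of the code face (30 to 40 degrees from straight up; mostly to the robot's left), x and y lie in the face.
- clip: Black iron fishplate clip, 62 mm (x) by 112 mm (y) by 12 mm, clamped on an 8 mm steel plate that is stiffly hinged in a blue rest; its two ends rise 9 mm over its top face. Origin: on the hinge line, middle of the plate's underside; z square out of the clip's top face, which lies 20 mm along z. The code square lies 16 mm along y from the middle.
- rest_a: Blue inspection rest that holds the clip: fixed base 110 mm (x) by 150 mm (y), two upright side cheeks 83 mm high at y = +-69 mm, between them the tilted steel plate, 96 by 124 mm, pivoting at 66 mm height; with the clip on it nothing of it stands higher than 125 mm. Origin: centre of its underside; the plate faces up and towards -x.
- rest_b: A second such blue rest that holds a muddy track bolt beside a steel bar with a similar code square: not the one to read. Same sizes, also at most 125 mm high. Origin: centre of its underside.
- bolt: Loose muddy track bolt lying on the table, 101 mm long along its y, with a 36 mm square head and nut; a bystander. Origin: on the table under its shank.
- caliper: Loose caliper with a yellow slide, 190 mm long along its y, 15 mm high; a bystander. Origin: on the table under the middle of its beam.
- gauge: Loose brass depth gauge, 90 mm by 76 mm, 20 mm high; a bystander. Origin: on the table under the middle of its cross-bar.
Things that resemble listed ones, but are neither listed nor needed, are in the scene too. There is more than one size of the reader; the job needs the larger.

How it is judged:
On the way:
1. The held reader is kept on the clip's code for 1.5 s: reading point within 14 mm along the face and 18 mm in distance, square within 12 degrees, slower than 20 mm/s and 0.2 rad/s (x of reader_focus in the frame of mark between -0.014 and 0.014 m and y of reader_focus in the frame of mark between -0.014 and 0.014 m and z of reader_focus in the frame of mark between -0.018 and 0.018 m and z of reader in the frame of mark above 0.02 m and angle between the z axis of reader and the z axis of mark, either way round below 0.21 rad and linear speed of reader below 0.02 m/s and angular speed of reader below 0.2 rad/s and contact force between the fingers and reader above 1 N), for 1.5 s.
At the end, for the whole second after the job is handed in: The reader has been held on the code, and now stands upright (within 4.5 degrees) and still on its pad, released, its axis within 32 mm of the pad's centre (so the whole hood is on the pad); the clip has moved less than 8 mm, the loose bolt, caliper and gauge less than 20 mm (angle between reader's own z axis and vertical below 0.08 rad and horizontal distance between reader and pad below 0.032 m and z of reader in the frame of pad between 0.006 and 0.014 m and linear speed of reader below 0.02 m/s and contact force between the fingers and reader below 0.1 N and distance of mark from where it was at the start of the episode below 0.008 m and distance of each of bolt, caliper, gauge from where it was at the start of the episode below 0.02 m); the robot touches nothing.
It fails at once if the reader touches the clip with more than 2 N (contact force between reader and clip above 2 N).
It fails at once if the reader is dropped or pressed on its pad with more than 40 N (contact force between reader and pad above 40 N).
It fails at once if the robot pushes a rest or the clip with more than 10 N (contact force between any of the arm, the fingers and rest_a above 10 N or contact force between any of the arm, the fingers and rest_b above 10 N).
It fails at once if the clip is shifted by more than 8 mm (distance of mark from where it was at the start of the episode above 0.008 m).
It fails at once if the loose bolt, caliper or gauge is shifted by more than 20 mm (distance of any of bolt, caliper, gauge from where it was at the start of the episode above 0.02 m).
It also fails if it takes over 56 s, if anything falls off the work surface, if the arm or the gripper's body presses on something with over 40 N, if the wrist force passes 120 N, or if a joint passes its speed limit or range.

### The arm

A 7-joint arm with a two-finger parallel gripper is mounted at the origin on the work surface. World frame = base frame: x ahead of the robot, y to its left, z up, the work surface at z = 0. Lengths are in m, angles in rad, forces in N, time in s.
With the tool pointing down it reaches from about 0.425 to 0.925 m from the base axis. Payload 6.8 kg.
Tool frame: the origin (TCP) lies on the mounting face of the last link; the fingertips stand 173 mm ahead of it and the grasp point (between the pads) lies 155 mm ahead of it; z points along the fingers, y is the line along which they close (so a half turn about z gives the same grasp; the last joint's range is limited). The gripper opens to 85 mm and grips with 20 to 120 N. Pads are 22 mm wide; open, the fingers measure 114 mm over their backs; the gripper's body (76 mm by 85 mm) begins 54 mm behind the grasp point. The pads swing forward as they close: fully open they stand 13 mm farther back than shut.
Start: joints at [-1.353, 0.477, 0.022, 1.555, -0.011, 1.109, -0.083], TCP at [0.216, 0.64, 0.405] pointing down, gripper open.
Joint ranges: [-2.96, 2.96], [-0.34, 2.1], [-1.41, 1.46], [0.24, 2.44], [-1.37, 4.51], [0.17, 1.92], [-2.96, 2.96]. Speed limits (rad/s): [2.39, 2.39, 3.14, 3.14, 3.14, 3.14, 3.14].

### API

Orientations are given as a unit quaternion [x, y, z, w].
In Python, from station import observe, viewer, job_done gives the robot as it stands.
- The arm moves only by the shell command python3 -m crank 'ROWS' [FORCE]. ROWS is JSON, a list that holds one entry, the list of rows, each a list of 7 numbers: the shift along the tool's x, y, z in mm, then the turn, a rotation vector about the tool's x, y, z in degrees, then the gripper command: -1 is shut, 1 is fully open, values between are in proportion. A call has 1 to 10 rows; each row shifts and turns the commanded pose from where the row before left it, along the tool's axes as they then stand; what a row does not reach is not made up. A row lasts 1/10 s, in which the tool goes at most 50 mm and 8.59 degrees, less where a joint would pass 70% of its speed; a pose out of reach is approached as far as the arm can. A call is refused whole if a number of a shift passes 50 or a number of a turn 8.59, either way. A call with a gripper value outside its range is refused whole. The fingers move at their own pace and stop on an object; FORCE is the grip in N (left out, the last holds). Time passes only in rows, so rows that do not move let the fingers close. It gives the time, the measured TCP pose, the force, the opening and the grip force at its end, in the units of the state.
- observe(): the state, without advancing time (a new reading comes with each control period).
- viewer.get_image(name): name is "scene" or "top" or "wrist"; returns a dict with "image" (480x640x3 uint8, red, green, blue), "fov_y" (degrees; the focal length in pixels is half the picture's height over the tangent of half this angle, whatever the lens; pixels are square), "cx", "cy" (the principal point, pixels), "k1" (the pictures are not rectified: a ray, as slopes to the right and down, at radius r is drawn at 1 + k1 r^2 times it, then the intrinsics apply), "T" (4x4, takes a point from camera to world coordinates); the wrist camera has in their place "mount" (4x4, takes a point from camera to tool coordinates, whose origin is the TCP and whose axes are the flange's). Camera axes: x right, y down, z forward; pixel columns grow to the right and rows downward; lengths in m; the calibration is good to about 2 mm. A picture is of the moment at which its call begins: read the wrist's pose just before it. There is no depth.
- job_done(): hands the job in; it is judged then, once.
The state is a dict: "time_s": time; "joints": joint angles; "joint_velocities": joint speeds; "joint_efforts": joint torques, N m; "tool_pos": TCP position; "eef_rot": TCP orientation; "wrist_force": force on the tool from outside, world axes, zero at the start; "torque": the same for the moment, N m; "opening": finger opening in m; "finger_force": force on a finger pad.
Only numpy, scipy, OpenCV 4.12 (cv2) and the standard library are available. Lean on these libraries where they do the work, as an engineer would, in place of code of your own. Each camera call takes 0.05 s, during which the arm holds its last target. There are 200 camera calls.

## Working session

There is one attempt and no reset: what is moved stays moved. The work goes in short steps, Python scripts to look and compute and a shell command to move; the robot and the scene stay as the last step left them, time stands still between calls to the robot, and variables do not carry over. Pictures are saved under pics/ and viewed, at most 12 in all, crops included, and the job is handed in when it is done.

```bash
mkdir -p pics; ls; cat > h.py <<'E'
import numpy as np, cv2, pickle
from station import observe, viewer
from scipy.spatial.transform import Rotation as R
def toolT():
    o=observe(); T=np.eye(4); T[:3,:3]=R.from_quat(o['eef_rot']).as_matrix(); T[:3,3]=o['tool_pos']; return T
def snap(cam,name):
    W=toolT() if cam=='wrist' else None
    d=viewer.get_image(cam); d=dict(d)
    d['Tw']=W@np.array(d['mount']) if cam=='wrist' else np.array(d['T'])
    cv2.imwrite(f'pics/{name}.png',d['image'][:,:,::-1]); pickle.dump(d,open(f'{name}.pkl','wb')); return d
def load(n): return pickle.load(open(f'{n}.pkl','rb'))
def ray(d,u,v):
    f=240/np.tan(np.radians(d['fov_y'])/2)
    K=np.array([[f,0,d['cx']],[0,f,d['cy']],[0,0,1.]])
    p=cv2.undistortPoints(np.array([[[u,v]]],float),K,np.array([d['k1'],0,0,0,0.]))[0,0]
    r=d['Tw'][:3,:3]@np.array([p[0],p[1],1]); return d['Tw'][:3,3],r/np.linalg.norm(r)
def onz(d,u,v,z):
    o,r=ray(d,u,v); return o+r*(z-o[2])/r[2]
def tri(obs):
    A=np.zeros((3,3));b=np.zeros(3);L=[]
    for d,u,v in obs:
        o,r=ray(d,u,v);M=np.eye(3)-np.outer(r,r);A+=M;b+=M@o;L.append((M,o))
    x=np.linalg.solve(A,b);return x,[np.linalg.norm(M@(x-o)) for M,o in L]
def proj(d,P):
    f=240/np.tan(np.radians(d['fov_y'])/2)
    q=np.linalg.inv(d['Tw'])@np.append(P,1);s=q[:2]/q[2];s=s*(1+d['k1']*(s@s));return s*f+[d['cx'],d['cy']]
E
python3 - <<'E'
from h import *
for c in ['scene','top']:
    d=snap(c,c+'0'); print(c,d['fov_y'],d['k1'],np.round(d['Tw'],3).tolist())
print(observe())
E
```

```text
pics
scene 56.72665167136891 0.01415123473357397 [[0.08, 0.801, -0.594, 1.124], [0.997, -0.066, 0.046, -0.095], [-0.002, -0.596, -0.803, 0.757], [0.0, 0.0, 0.0, 1.0]]
top 45.00695482804856 -0.15842572727860904 [[0.006, -0.998, 0.063, 0.547], [-1.0, -0.007, -0.016, -0.05], [0.017, -0.063, -0.998, 1.333], [0.0, 0.0, 0.0, 1.0]]
{'time_s': 0.1, 'joints': array([-1.3531135 ,  0.47772392,  0.02232303,  1.55633087, -0.0114836 ,
        1.10930192, -0.08306641]), 'joint_velocities': array([-0.00115321, -0.00200982, -0.00055861, -0.00399019,  0.00023884,
       -0.00222861, -0.00048365]), 'joint_efforts': array([ 4.39950600e-03, -5.97758710e+01,  1.61422905e+00, -2.81956440e+01,
        1.29577535e-02,  4.97450194e-03, -1.65361109e-05]), 'tool_pos': array([0.21593883, 0.63927217, 0.40382715]), 'eef_rot': array([ 1.62133193e-01,  9.86768544e-01, -8.14959345e-04, -7.08344581e-05]), 'wrist_force': array([ 0.02989586,  0.3571571 , -0.28454565]), 'torque': array([-0.0175568 ,  0.00954665, -0.01403211]), 'finger_force': 0.0, 'opening': 0.08490071943871941}
```

View pics/scene0.png

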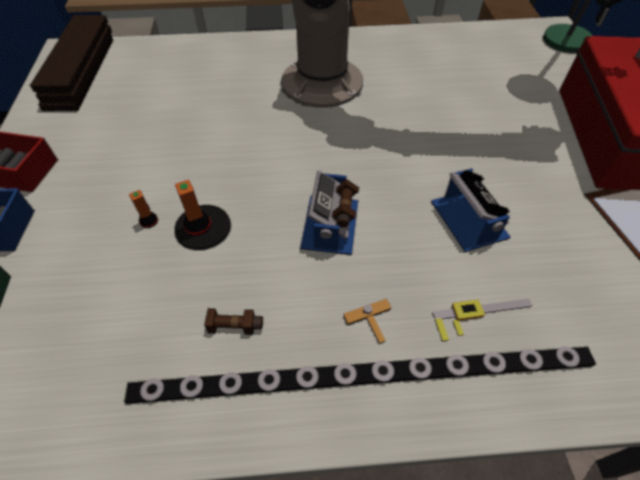

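View pics/top0.png

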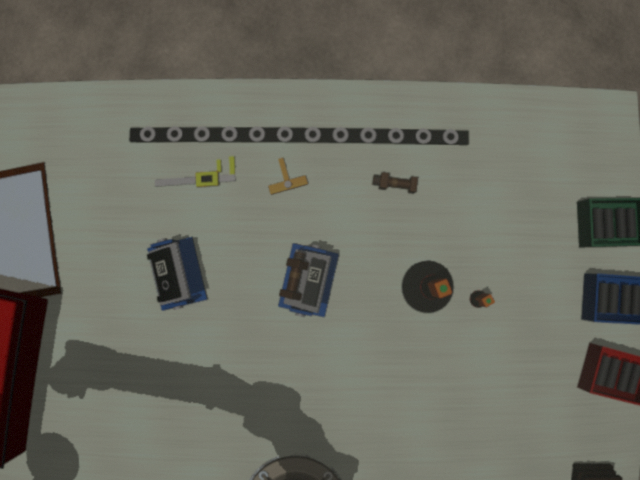

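Two orange readers: the large one stands on the round pad at scene (190,200) / top (440,288), and a small one at scene (143,207) / top (483,298). I choose the large one. Two coded rests: the black clip at scene (478,195) / top (163,270), and bolt plus steel bar at scene (335,200) / top (312,275). I choose the black clip. Here is a close crop of both.

```bash
python3 - <<'E'
from h import *
t=load('top0')['image'];s=load('scene0')['image']
def c(i,x,y,w,h): return cv2.resize(i[y:y+h,x:x+w],(400,300),interpolation=cv2.INTER_CUBIC)
o=np.vstack([np.hstack([c(t,130,230,80,60+0),c(t,390,250,120,90)]),np.hstack([c(s,430,160,80,60),c(s,120,165,120,90)])])
cv2.imwrite('pics/c1.png',o[:,:,::-1])
E
```

```text
(no output)
```

View pics/c1.png

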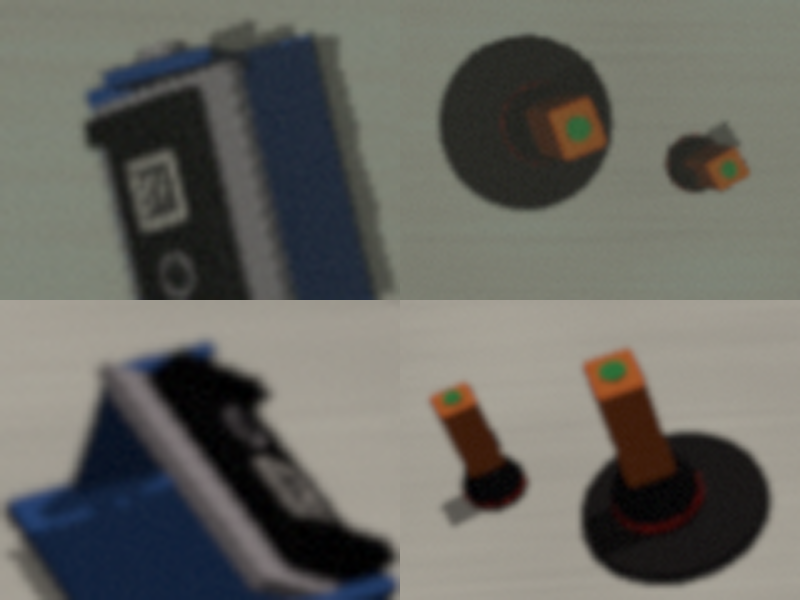

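The crop confirms both choices: the large reader stands on the pad, with its handle top at top px (443,288). The black clip's code is at top (161.4,268.2) and scene (488.4,196.4).

```bash
python3 - <<'E'
from h import *
t=load('top0');s=load('scene0')
T=lambda x,y:(t,390+(x-400)*.3,250+y*.3); S=lambda x,y:(s,120+(x-400)*.3,165+(y-300)*.3)
print('pad',onz(*T(526,122),.01), 'scene pad',onz(*S(676,508),.01))
print('handle',tri([T(577,127),S(614,374)]),onz(*T(577,127),.13))
for a,b in [((550,108),(597,96)),((597,96),(608,148)),((550,108),(563,160))]:
    v=onz(*T(*b),.13)-onz(*T(*a),.13);print('edge',np.linalg.norm(v),np.degrees(np.arctan2(v[1],v[0])))
C=lambda x,y:(t,130+x*.2,230+y*.2); D=lambda x,y:(s,430+x*.2,160+(y-300)*.2)
m=tri([C(157,191),D(292,482)]);print('mark',m)
v=onz(*C(180,300),.09)-onz(*C(103,140),.09)
for a,b in [((127,165),(140,234)),((172,150),(187,222)),((210,85),(255,298)),((313,38),(380,298))]:
    v=onz(*C(*b),.09)-onz(*C(*a),.09);print('yedge',np.linalg.norm(v),np.degrees(np.arctan2(v[1],v[0])))
print(R.from_quat(observe()['eef_rot']).as_matrix().round(3), viewer.get_image('wrist')['mount'])
E
```

```text
pad [ 0.50836514 -0.30088421  0.01      ] scene pad [ 0.5168077  -0.29872953  0.01      ]
handle (array([ 0.5085446 , -0.31080204,  0.1264716 ]), [np.float64(0.0005002241856590155), np.float64(0.0005002241856591239)]) [ 0.50871685 -0.31054446  0.13      ]
edge 0.030933579414631884 -75.87107863019607
edge 0.03339902103148363 -167.86606872885744
edge 0.03361822516974544 -165.72286724537432
mark (array([0.54603619, 0.29122098, 0.08676304]), [np.float64(6.562854449473881e-05), np.float64(6.562854449482582e-05)])
yedge 0.030428822601273914 -167.99912822914672
yedge 0.03185021708936321 -166.92616455097752
yedge 0.09413615393179801 -166.85094948494935
yedge 0.1159206203859408 -164.44025600839248
[[-0.947  0.32  -0.   ]
 [ 0.32   0.947 -0.002]
 [-0.    -0.002 -1.   ]] [[ 8.10071116e-05 -9.54941989e-01 -2.96792505e-01  7.77367837e-02]
 [ 9.99999969e-01  7.16155533e-06  2.49899300e-04 -4.42917663e-04]
 [-2.36513838e-04 -2.96792516e-01  9.54941960e-01  3.02494979e-02]
 [ 0.00000000e+00  0.00000000e+00  0.00000000e+00  1.00000000e+00]]
```

```bash
python3 -m crank '[[[-42,-22,0,0,0,0,1],[-42,-22,0,0,0,0,1],[-42,-22,0,0,0,0,1],[-42,-22,0,0,0,0,1],[-42,-22,0,0,0,0,1],[-42,-22,0,0,0,0,1],[-42,-22,0,0,0,0,1],[-42,-22,0,0,0,0,1],[-42,-22,0,0,0,0,1],[-42,-22,0,0,0,0,1]]]'; python3 -m crank '[[[0,0,0,0,0,8.2,1],[0,0,0,0,0,8.2,1],[0,0,0,0,0,8.2,1],[0,0,0,0,0,8.2,1],[0,0,0,0,0,8.2,1],[0,0,0,0,0,8.2,1],[0,0,0,0,0,8.2,1],[0,0,0,0,0,0,1],[0,0,0,0,0,0,1]]]'; python3 - <<'E'
from h import *
o=observe();print(o['joints'],o['time_s'])
d=snap('wrist','w1');print(toolT().round(3),proj(d,np.array([.546,.2912,.0868])))
E
```

```text
time_s: 1.15
tool_pos: [0.5445, 0.2951, 0.4046]
eef_rot: [0.162, 0.987, -0.0, -0.0]
wrist_force: [0.6, 0.5, 0.6]
opening: 0.0855
finger_force: 0.0
time_s: 2.05
tool_pos: [0.5434, 0.2968, 0.4045]
eef_rot: [0.615, 0.789, -0.0, -0.0]
wrist_force: [-0.1, 0.5, 0.1]
opening: 0.0854
finger_force: 0.0
[-0.88002113  0.39982853  0.37129828  1.71584332 -0.16272561  1.0568018
 -0.20786775] 2.05
[[-0.244  0.97  -0.     0.543]
 [ 0.97   0.244 -0.     0.297]
 [-0.    -0.    -1.     0.405]
 [ 0.     0.     0.     1.   ]] [324.45456722 233.91101873]
```

View pics/w1.png

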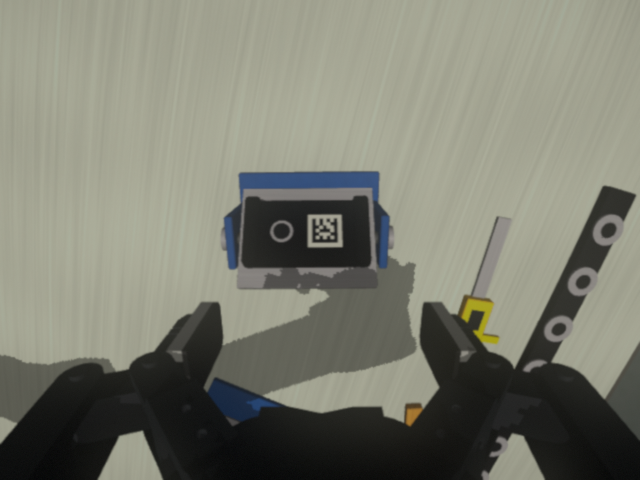

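The wrist view shows the clip's code centred at (324.5,231), which agrees with my prediction of (324,234). I'll take one more view on the way to the reader to fix the tilt.

```bash
python3 -m crank '[[[-48,0,0,0,0,0,1],[-48,0,0,0,0,0,1],[-48,0,0,0,0,0,1],[0,0,0,0,0,0,1],[0,0,0,0,0,0,1],[0,0,0,0,0,0,1]]]'; python3 - <<'E'
from h import *
d1=load('w1');d2=snap('wrist','w2')
i1=d1['image'][165:300,215:400];i2=d2['image']
p=proj(d2,np.array([.546,.291,.085]));print(p)
x,y=int(p[0])-93,max(0,int(p[1])-70);print(x,y)
i2=i2[y:y+135,x:x+185]
o=np.vstack([cv2.resize(a,(a.shape[1]*4,a.shape[0]*4),interpolation=cv2.INTER_CUBIC)[:, :740] for a in (i1,i2)])
o=cv2.resize(o,(o.shape[1],o.shape[0]))
cv2.imwrite('pics/c2a.png',o[:540,:,::-1]);cv2.imwrite('pics/c2b.png',o[540:,:,::-1])
E
```

```text
time_s: 2.7
tool_pos: [0.578, 0.1581, 0.4046]
eef_rot: [0.615, 0.788, 0.0, -0.0]
wrist_force: [0.3, 0.5, -0.5]
opening: 0.0852
finger_force: 0.0
[325.03427611  54.64655212]
232 0
```

View pics/c2a.png

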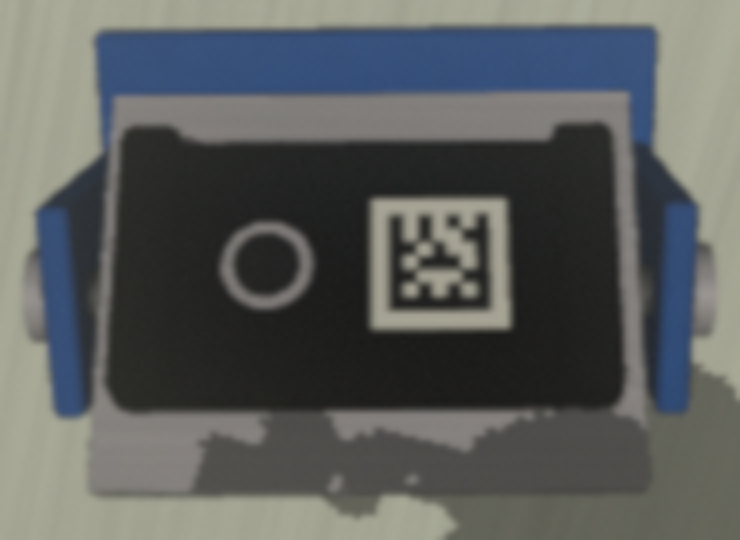

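View pics/c2b.png

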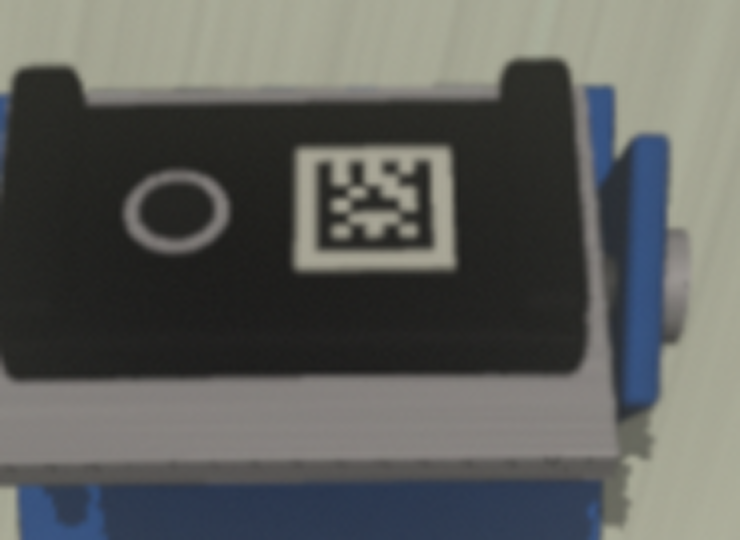

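```bash
cat > fit.py <<'E'
from h import *
from scipy.optimize import least_squares
d1=load('w1');d2=load('w2')
px=lambda c,ox,oy:np.array([ox+(c[0]+.5)/4-.5,oy+(c[1]+.5)/4-.5])
S=[(-15,15,0),(15,15,0),(15,-15,0),(-15,-15,0)];P=[(-78,48,-12),(46,48,-12),(46,-48,-12),(-78,-48,-12)]
O=[(d1,p,px(c,215,165)) for p,c in zip(S+P,[(370,198),(507,197),(513,329),(370,329),(114,95),(630,93),(650,490),(88,494)])]
O+=[(d2,p,px(c,232,0)) for p,c in zip(S+P[1:3],[(295,148),(452,146),(456,270),(293,271),(583,88),(617,457)])]
def pose(q):
    # u along yaw horizontal, tilt
    Rm=(R.from_euler('z',q[3])*R.from_euler('x',q[4])).as_matrix()  # u=x, w=y(upslope), n=z
    return Rm
def mod(q,p): # w up-slope is -y world
    Rm=pose(q);return q[:3]+Rm@(np.array([p[0],-p[1],p[2]])*[1,1,1]*.001)
E
cat >> fit.py <<'E'
def Rmk(q): # columns u,w,n ; n leans to left (perp. of u), w = up-slope
    cy,sy=np.cos(q[3]),np.sin(q[3]);ct,st=np.cos(q[4]),np.sin(q[4])
    u=np.array([cy,sy,0]);l=np.array([-sy,cy,0]);z=np.array([0,0,1.])
    n=ct*z+st*l;w=st*z-ct*l
    return np.c_[u,w,n]
def f(q): return np.concatenate([proj(d,q[:3]+Rmk(q)@np.array(p)*.001)-c for d,p,c in O])
r=least_squares(f,[.546,.291,.085,.23,.6],loss='soft_l1')
print(r.x[:3],np.degrees(r.x[3:]),r.fun.reshape(-1,2).round(1).tolist())
q=r.x;n=Rmk(q)[:,2];print('n',n,'hinge z',(q[:3]-.020*n)[2],'TCP',q[:3]+n*.3)
E
python3 fit.py
```

```text
[0.54587836 0.29118841 0.07744166] [ 14.68905352 193.38271837] [[0.2, 0.3], [-0.5, 0.3], [-1.9, 0.6], [0.6, 0.9], [-10.1, -11.9], [5.5, -12.8], [0.2, -1.1], [-0.8, -1.1], [0.2, 1.0], [-0.9, 1.1], [-1.6, 8.4], [1.1, 8.5], [8.0, -36.3], [0.5, -1.1]]
n [ 0.05869064 -0.22388967 -0.97284573] hinge z 0.09689857763338161 TCP [ 0.56348555  0.22402151 -0.21441206]
```

Up in the image is +y, which is down-slope, so I'm flipping the sign of w.

```bash
sed -i 's/@np.array(p)\*.001/@(np.array(p)*[1,-1,1])*.001/' fit.py; python3 fit.py; python3 - <<'E'
from h import *
T=toolT(); print(T[:3,:3].T@(np.array([.5087,-.3107,.405])-T[:3,3]))
E
```

```text
[0.54552218 0.29317831 0.08335749] [14.40571127 35.04454338] [[0.4, 0.7], [-0.3, 0.9], [-1.0, -0.0], [0.1, 0.1], [-0.4, -0.3], [-0.1, -0.5], [0.3, -0.2], [-1.1, -0.8], [0.4, 1.1], [-0.6, 1.4], [-0.4, -0.2], [0.5, -0.2], [1.1, -0.7], [0.6, -0.5]]
n [-0.14285643  0.5561589   0.81870588] hinge z 0.06698337194014845 TCP [0.50266525 0.46002598 0.32896925]
[-0.43817008 -0.18160045 -0.000773  ]
```

```bash
python3 -m crank '[[[-44,-18,0,0,0,0,1],[-44,-18,0,0,0,0,1],[-44,-18,0,0,0,0,1],[-44,-18,0,0,0,0,1],[-44,-18,0,0,0,0,1],[-44,-18,0,0,0,0,1],[-44,-18,0,0,0,0,1],[-44,-18,0,0,0,0,1],[-44,-18,0,0,0,0,1],[-42,-20,0,0,0,0,1]]]'; python3 -m crank '[[[0,0,0,0,0,0,1],[0,0,0,0,0,0,1],[0,0,0,0,0,0,1]]]'; python3 - <<'E'
from h import *
print(observe()['joints']);d=snap('wrist','w3');p=proj(d,np.array([.5087,-.3107,.13]));print(p)
x,y=int(p[0])-150,max(0,int(p[1])-120);print(x,y)
cv2.imwrite('pics/c3.png',cv2.resize(d['image'][y:y+225,x:x+300,::-1],None,fx=2.5,fy=2.5,interpolation=cv2.INTER_CUBIC))
E
```

```text
time_s: 3.75
tool_pos: [0.5078, -0.3123, 0.4046]
eef_rot: [0.614, 0.789, 0.0, 0.0]
wrist_force: [-0.0, 0.5, -0.3]
opening: 0.0853
finger_force: 0.0
time_s: 4.05
tool_pos: [0.5082, -0.3099, 0.4043]
eef_rot: [0.615, 0.789, 0.0, -0.0]
wrist_force: [-0.0, 0.4, 0.5]
opening: 0.0856
finger_force: 0.0
[ 0.00583973  0.38427998  0.57168194  1.78275722 -0.23804108  1.04436246
  0.91200845]
[323.60413329 243.87173623]
173 123
```

View pics/c3.png

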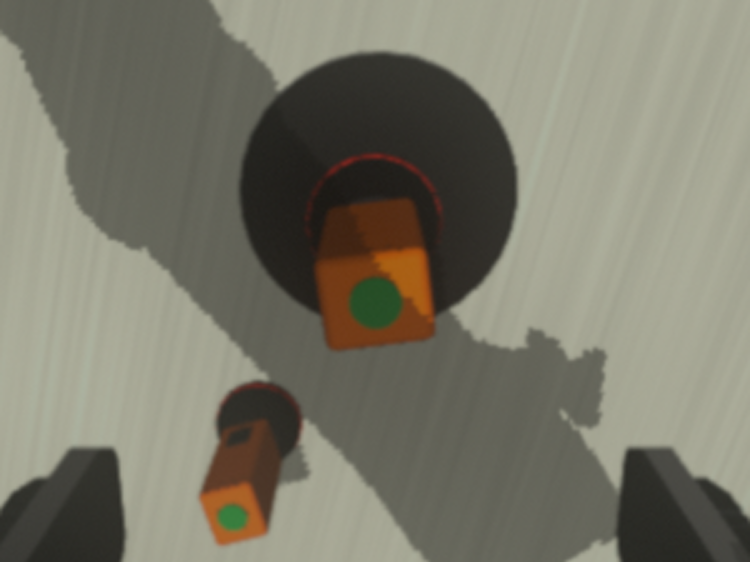

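The wrist view shows the reader's top face at about (323.4,243), as predicted, turned about 7° from the tool. The small reader lies clear, below left.

```bash
python3 - <<'E'
from h import *
d=load('w3');C=lambda x,y:(d,173+(x+.5)/2.5-.5,123+(y+.5)/2.5-.5)
for a,b in [((330,350),(434,336)),((318,265),(330,350)),((318,263),(425,248)),((425,248),(434,336))]:
    v=onz(*C(*b),.13)-onz(*C(*a),.13);print(np.linalg.norm(v),np.degrees(np.arctan2(v[1],v[0])))
print(onz(*C(376,300),.13),onz(*C(379,187),.01),'small',onz(*C(232,517),.1)); T=toolT();print(np.degrees(np.arctan2(T[1,1],T[0,1])))
print(T[:3,:3].T@(onz(*C(376,300),.13)-T[:3,3]))
E
```

```text
0.031864737040884314 22.297705137171018
0.026946269053018244 -69.10031689104257
0.03178502833728115 22.373117493233227
0.027590804434261446 -69.10401795352448
[ 0.50810852 -0.30990261  0.13      ] [ 0.50690672 -0.29666626  0.01      ] small [ 0.48005877 -0.41240075  0.1       ]
14.173460366373279
[-0.00047213 -0.00027701  0.27438271]
```

```bash
python3 -m crank '[[[0,0,20,0,0,-7.5,1],[0,0,30,0,0,0,1],[0,0,30,0,0,0,1],[0,0,25,0,0,0,1],[0,0,20,0,0,0,1],[0,0,12,0,0,0,1],[0,0,7,0,0,0,1],[0,0,0,0,0,0,1],[0,0,0,0,0,0,1]]]' && python3 -m crank '[[[0,0,0,0,0,0,0],[0,0,0,0,0,0,-0.1],[0,0,0,0,0,0,-0.4],[0,0,0,0,0,0,-1],[0,0,0,0,0,0,-1],[0,0,0,0,0,0,-1],[0,0,0,0,0,0,-1],[0,0,0,0,0,0,-1]]]' 60
```

```text
time_s: 5.0
tool_pos: [0.5075, -0.312, 0.2615]
eef_rot: [0.563, 0.826, 0.0, 0.001]
wrist_force: [0.4, -0.8, 0.6]
opening: 0.0854
finger_force: 0.0
time_s: 5.8
tool_pos: [0.5072, -0.3122, 0.2611]
eef_rot: [0.563, 0.826, 0.0, 0.0]
wrist_force: [-0.7, 0.7, 5.7]
opening: 0.0335
finger_force: 64.0
```

```bash
python3 -m crank '[[[0,0,-5,0,0,0,-1],[0,0,-15,0,0,0,-1],[0,0,-30,0,0,0,-1],[0,0,-40,0,0,0,-1],[0,0,-40,0,0,0,-1],[0,0,-35,0,0,2,-1],[0,0,-20,0,0,3,-1],[0,0,-10,0,0,2.4,-1],[0,0,0,0,0,0,-1]]]' 80 && python3 -m crank '[[[15,4,0,0,0,0,-1],[30,7,0,0,0,0,-1],[40,9,0,0,0,0,-1],[40,9,0,0,0,0,-1],[40,9,0,0,0,0,-1],[40,9,0,0,0,0,-1],[40,9,0,0,0,0,-1],[40,9,0,0,0,0,-1],[40,9,0,0,0,0,-1],[40,9,0,0,0,0,-1]]]' && python3 -m crank '[[[40,9,0,0,0,0,-1],[40,9,0,0,0,0,-1],[40,9,0,0,0,0,-1],[40,9,0,0,0,0,-1],[40,9,0,0,0,0,-1],[40,9,0,0,0,0,-1],[40,9,0,0,0,0,-1],[40,9,0,0,0,0,-1],[40,9,0,0,0,0,-1],[30,7,0,0,0,0,-1]]]'; python3 -m crank '[[[20,6,0,0,0,0,-1],[11,4,0,0,0,0,-1],[0,0,0,0,0,0,-1],[0,0,0,0,0,0,-1]]]'; python3 -c "
from h import *
print(observe()['joints'],toolT().round(3))"
```

```text
time_s: 6.7
tool_pos: [0.5068, -0.3124, 0.4579]
eef_rot: [0.616, 0.788, 0.0, 0.002]
wrist_force: [-0.1, -0.7, -2.3]
opening: 0.033
finger_force: 79.7
time_s: 7.7
tool_pos: [0.4982, 0.0635, 0.4551]
eef_rot: [0.615, 0.788, -0.001, -0.0]
wrist_force: [0.9, 0.1, -2.3]
opening: 0.0332
finger_force: 79.7
time_s: 8.7
tool_pos: [0.4886, 0.4645, 0.4543]
eef_rot: [0.614, 0.789, -0.001, -0.0]
wrist_force: [1.6, -0.2, -2.0]
opening: 0.0329
finger_force: 79.6
time_s: 9.1
tool_pos: [0.4926, 0.493, 0.4552]
eef_rot: [0.616, 0.788, -0.001, 0.0]
wrist_force: [0.5, 1.0, -1.3]
opening: 0.0333
finger_force: 79.5
[-1.01273192  0.48204075  0.20414565  1.44725334 -0.09897293  1.22394156
 -0.55357811] [[-0.241  0.97  -0.     0.493]
 [ 0.97   0.241 -0.002  0.493]
 [-0.002 -0.001 -1.     0.455]
 [ 0.     0.     0.     1.   ]]
```

```bash
python3 -m crank '[[[0,0,0,0,-3,0,-1],[0,0,0,0,-5,0,-1],[0,0,0,0,-5,0,-1],[0,0,0,0,-5,0,-1],[0,0,0,0,-5,0,-1],[0,0,0,0,-5,0,-1],[0,0,0,0,-4,0,-1],[0,0,0,0,-3,0,-1],[0,0,0,0,0,0,-1],[0,0,0,0,0,0,-1]]]'; cat > goal.py <<'E'
from h import *
import sys
m=np.array([.5455,.2932,.0834]);n=np.array([-.1429,.5562,.8187]);L=float(sys.argv[1])
T=toolT();z=T[:3,2];a=np.degrees(np.arccos(-z@n))
print('joints',observe()['joints'].round(2));print('ang',a,'rotvec tool deg',np.degrees(T[:3,:3].T@np.cross(z,-n)))
d=m+n*L-T[:3,3];print('shift tool mm',(T[:3,:3].T@d*1000).round(1))
f=T[:3,3]+z*.301-m;print('focus err normal',f@n*1000,'lat',np.linalg.norm(f-n*(f@n))*1000)
E
python3 goal.py .380
```

```text
time_s: 10.1
tool_pos: [0.4925, 0.4934, 0.456]
eef_rot: [0.588, 0.752, -0.185, 0.236]
wrist_force: [1.0, -0.0, -2.5]
opening: 0.0332
finger_force: 79.8
joints [-1.18  0.6   0.35  1.35  0.29  1.59 -0.66]
ang nan rotvec tool deg [-2.58436708e-01 -1.44240700e-01 -1.70795107e-16]
shift tool mm [44.3  1.5 44. ]
focus err normal 122.93693796747893 lat 43.76947277681035goal.py:4: RuntimeWarning: invalid value encountered in arccos
  T=toolT();z=T[:3,2];a=np.degrees(np.arccos(-z@n))
```

```bash
python3 -m crank '[[[8,0,8,0,0,0,-1],[14,0.5,14,0,0,0,-1],[14,0.5,14,0,0,0,-1],[8,0.5,8,0,0,0,-1],[0,0,0,0,0,0,-1],[0,0,0,0,0,0,-1]]]'; python3 goal.py .301; python3 -c "
from h import *
d=snap('wrist','w4');print(proj(d,np.array([.5455,.2932,.0834])))"
```

```text
time_s: 10.7
tool_pos: [0.4909, 0.5053, 0.394]
eef_rot: [0.587, 0.752, -0.185, 0.237]
wrist_force: [-0.7, 0.6, -2.1]
opening: 0.0332
finger_force: 79.8
joints [-1.18  0.66  0.33  1.39  0.28  1.51 -0.71]
ang nan rotvec tool deg [-2.31771001e-01  4.29146194e-03 -1.08209123e-16]
shift tool mm [-0.9  0.4 79. ]
focus err normal 79.0612057513065 lat 1.5842924746720448
[324.14122599 212.28415472]goal.py:4: RuntimeWarning: invalid value encountered in arccos
  T=toolT();z=T[:3,2];a=np.degrees(np.arccos(-z@n))
```

View pics/w4.png

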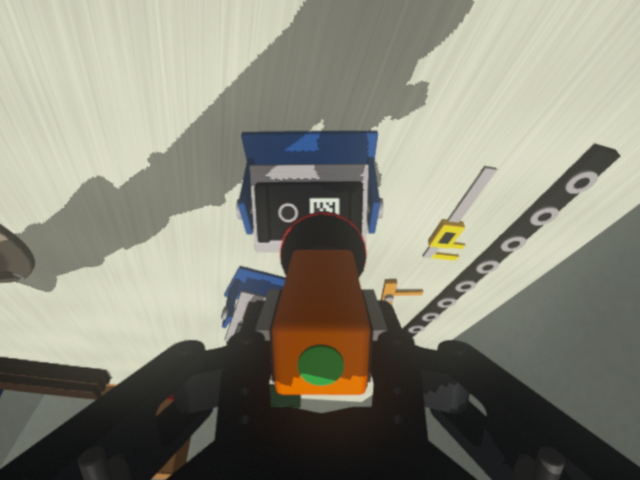

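The reader is held straight, with its hood centred at column 323. The code is visible just above it at about (324,213), matching the prediction of (324,212). I'm closing in.

```bash
python3 -m crank '[[[0,0,10,0,0,0,-1],[0,0,18,0,0,0,-1],[0,0,18,0,0,0,-1],[0,0,15,0,0,0,-1],[-0.5,0.5,10,0,0,0,-1],[-0.5,0,6,0,0,0,-1],[0,0,2,0,0,0,-1],[0,0,0,0,0,0,-1],[0,0,0,0,0,0,-1],[0,0,0,0,0,0,-1]]]'; python3 goal.py .301 2>/dev/null; for i in 1 2; do python3 -m crank '[[[0,0,0,0,0,0,-1],[0,0,0,0,0,0,-1],[0,0,0,0,0,0,-1],[0,0,0,0,0,0,-1],[0,0,0,0,0,0,-1],[0,0,0,0,0,0,-1],[0,0,0,0,0,0,-1],[0,0,0,0,0,0,-1],[0,0,0,0,0,0,-1],[0,0,0,0,0,0,-1]]]'; done; python3 goal.py .301 2>/dev/null
```

```text
time_s: 11.75
tool_pos: [0.5025, 0.4611, 0.3307]
eef_rot: [0.587, 0.752, -0.185, 0.237]
wrist_force: [0.6, -0.3, -2.2]
opening: 0.033
finger_force: 79.8
joints [-1.15  0.68  0.33  1.51  0.29  1.35 -0.72]
ang nan rotvec tool deg [-1.64746575e-01 -9.30289770e-02 -4.06861069e-16]
shift tool mm [ 0.1 -0.1  1. ]
focus err normal 1.048975856682888 lat 0.8522996164093515
time_s: 12.75
tool_pos: [0.5025, 0.4606, 0.3303]
eef_rot: [0.587, 0.752, -0.185, 0.237]
wrist_force: [0.1, 0.8, -3.1]
opening: 0.0336
finger_force: 79.8
time_s: 13.75
tool_pos: [0.5026, 0.4606, 0.3303]
eef_rot: [0.587, 0.752, -0.185, 0.237]
wrist_force: [0.6, 0.0, -2.4]
opening: 0.0331
finger_force: 79.8
joints [-1.15  0.68  0.33  1.52  0.29  1.35 -0.72]
ang nan rotvec tool deg [-2.20857160e-01 -4.56862143e-02  2.40593517e-16]
shift tool mm [ 0.3 -0.1  0.3]
focus err normal 0.3286938288173091 lat 1.1091814590875675
```

```bash
python3 - <<'E'
from h import *
a=snap('scene','s5');t=snap('wrist','w5')
print(proj(a,np.array([.5455,.2932,.0834])))
o=np.hstack([cv2.resize(a['image'][100:280,400:580],(400,400),interpolation=cv2.INTER_CUBIC),cv2.resize(t['image'][100:300,220:420],(400,400),interpolation=cv2.INTER_CUBIC)])
cv2.imwrite('pics/c5.png',o[:,:,::-1])
E
```

```text
[488.74112432 197.26414095]
```

View pics/c5.png

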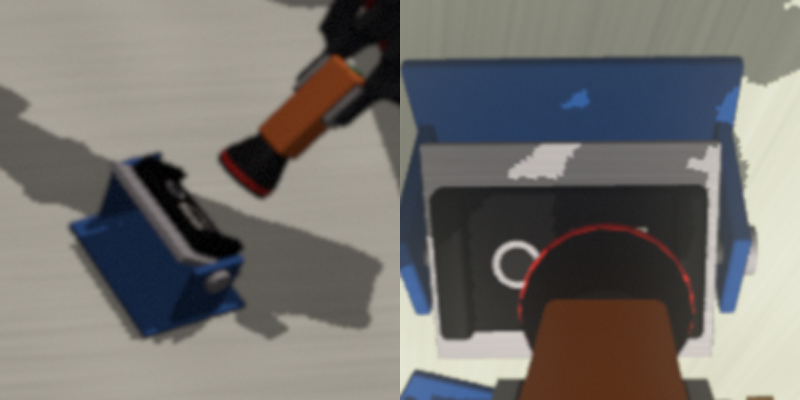

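The hood faces the clip squarely with a clear gap, in the right place, and it has been held for over two seconds. I'm backing off along the axis, levelling and carrying the reader back.

```bash
python3 -m crank '[[[0,0,0,0,0,0,-1],[0,0,-4,0,0,0,-1],[0,0,-12,0,0,0,-1],[0,0,-25,0,0,0,-1],[0,0,-35,0,0,0,-1],[0,0,-35,0,0,0,-1],[0,0,-25,0,0,0,-1],[0,0,-12,0,0,0,-1],[0,0,-4,0,0,0,-1]]]'; python3 -m crank '[[[0,0,0,0,3,0,-1],[0,0,0,0,5,0,-1],[0,0,0,0,5,0,-1],[0,0,0,0,5,0,-1],[0,0,0,0,5,0,-1],[0,0,0,0,5,0,-1],[0,0,0,0,4,0,-1],[0,0,0,0,3,0,-1],[0,0,0,0,0,0,-1],[0,0,0,0,0,0,-1]]]'; python3 -c "
from h import *
T=toolT();print(T.round(4));print(T[:3,:3].T@(np.array([.508,-.304,.455])-T[:3,3]))"
```

```text
time_s: 14.75
tool_pos: [0.481, 0.5461, 0.4561]
eef_rot: [0.587, 0.752, -0.184, 0.237]
wrist_force: [0.6, -0.2, -2.4]
opening: 0.0334
finger_force: 79.9
time_s: 15.75
tool_pos: [0.4818, 0.5442, 0.4539]
eef_rot: [0.616, 0.788, -0.001, 0.001]
wrist_force: [0.6, -0.0, -3.5]
opening: 0.033
finger_force: 79.8
[[-2.414e-01  9.704e-01 -5.000e-04  4.818e-01]
 [ 9.704e-01  2.414e-01 -3.300e-03  5.442e-01]
 [-3.100e-03 -1.300e-03 -1.000e+00  4.539e-01]
 [ 0.000e+00  0.000e+00  0.000e+00  1.000e+00]]
[-0.82944714 -0.17929355  0.00166398]
```

```bash
python3 -m crank '[[[-14,-3,0,0,0,0,-1],[-30,-6,0,0,0,0,-1],[-40,-9,0,0,0,0,-1],[-40,-9,0,0,0,0,-1],[-40,-9,0,0,0,0,-1],[-40,-9,0,0,0,0,-1],[-40,-9,0,0,0,0,-1],[-40,-9,0,0,0,0,-1],[-40,-9,0,0,0,0,-1],[-40,-9,0,0,0,0,-1]]]'; python3 -m crank '[[[-40,-9,0,0,0,0,-1],[-40,-9,0,0,0,0,-1],[-40,-9,0,0,0,0,-1],[-40,-9,0,0,0,0,-1],[-40,-9,0,0,0,0,-1],[-40,-9,0,0,0,0,-1],[-40,-9,0,0,0,0,-1],[-40,-9,0,0,0,0,-1],[-40,-9,0,0,0,0,-1],[-40,-8,0,0,0,0,-1]]]';python3 -m crank '[[[-30,-5,0,0,0,0,-1],[-15,-4,0,0,0,0,-1],[0,0,0,0,0,0,-1],[0,0,0,0,0,0,-1],[0,0,0,0,0,0,-1]]]'; python3 -c "
from h import *
T=toolT();print(T.round(4));print(T[:3,:3].T@(np.array([.508,-.304,.263])-T[:3,3]))
d=snap('wrist','w6');cv2.imwrite('pics/w6.png',d['image'][:,:,::-1])
print('level rotvec',np.degrees(T[:3,:3].T@np.cross(T[:3,2],[0,0,-1])))"
```

```text
time_s: 16.75
tool_pos: [0.4904, 0.1697, 0.4547]
eef_rot: [0.616, 0.788, -0.0, 0.0]
wrist_force: [1.4, 0.3, -1.8]
opening: 0.0329
finger_force: 79.7
time_s: 17.75
tool_pos: [0.5004, -0.2392, 0.4548]
eef_rot: [0.615, 0.788, -0.0, -0.0]
wrist_force: [0.4, 0.5, -2.5]
opening: 0.033
finger_force: 79.7
time_s: 18.25
tool_pos: [0.5039, -0.2818, 0.4546]
eef_rot: [0.615, 0.789, 0.0, -0.001]
wrist_force: [0.3, 0.3, -2.4]
opening: 0.0334
finger_force: 79.7
[[-2.442e-01  9.697e-01 -5.000e-04  5.039e-01]
 [ 9.697e-01  2.442e-01  1.000e-03 -2.818e-01]
 [ 1.100e-03 -2.000e-04 -1.000e+00  4.546e-01]
 [ 0.000e+00  0.000e+00  0.000e+00  1.000e+00]]
[-0.02271068 -0.00138609  0.19156404]
level rotvec [-1.33973758e-02 -6.40383195e-02  1.24262753e-21]
```

View pics/w6.png

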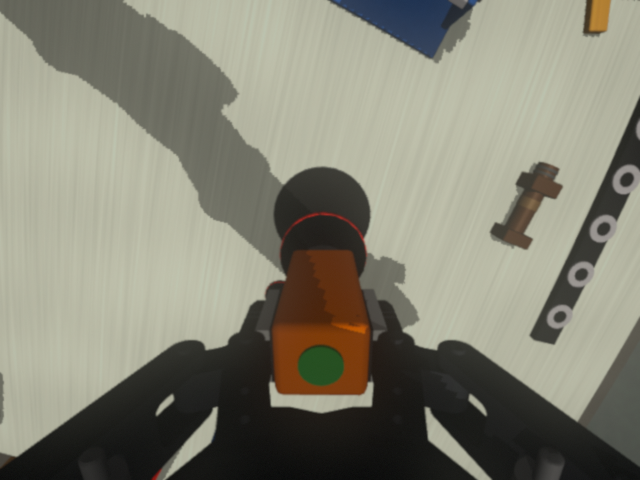

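The reader sits in the hand just as before, with the pad below it at (322,213). Lowering.

```bash
python3 -m crank '[[[-12,-1,15,0,0,0,-1],[-10,0,30,0,0,0,-1],[0,0,38,0,0,0,-1],[0,0,38,0,0,0,-1],[0,0,30,0,0,0,-1],[0,0,17,0,0,0,-1],[0,0,10,0,0,0,-1],[0,0,5,0,0,0,-1],[0,0,0,0,0,0,-1],[0,0,0,0,0,0,-1]]]'; python3 -m crank '[[[0,0,2,0,0,0,-1],[0,0,1,0,0,0,-1],[0,0,1,0,0,0,-1],[0,0,1,0,0,0,-1],[0,0,0,0,0,0,-1],[0,0,0,0,0,0,-1]]]'
```

```text
time_s: 19.3
tool_pos: [0.5087, -0.3048, 0.2728]
eef_rot: [0.615, 0.788, 0.0, 0.001]
wrist_force: [0.4, 0.2, -2.0]
opening: 0.0334
finger_force: 79.6
time_s: 19.9
tool_pos: [0.5082, -0.3047, 0.2667]
eef_rot: [0.615, 0.788, -0.0, -0.0]
wrist_force: [-0.4, 0.2, -2.6]
opening: 0.0335
finger_force: 79.6
```

```bash
python3 -m crank '[[[0,0,1,0,0,0,-1],[0,0,1,0,0,0,-1],[0,0,1,0,0,0,-1],[0,0,0,0,0,0,-1],[0,0,0,0,0,0,-1]]]'; python3 -m crank '[[[0,0,0.5,0,0,0,-1],[0,0,0.5,0,0,0,-1],[0,0,0,0,0,0,-1],[0,0,0,0,0,0,-1]]]'
```

```text
time_s: 20.4
tool_pos: [0.5082, -0.3047, 0.2637]
eef_rot: [0.615, 0.788, -0.0, -0.0]
wrist_force: [0.3, 0.2, -2.8]
opening: 0.0329
finger_force: 79.6
time_s: 20.8
tool_pos: [0.5083, -0.3047, 0.2628]
eef_rot: [0.615, 0.788, 0.0, 0.0]
wrist_force: [-0.1, -0.7, -3.0]
opening: 0.0332
finger_force: 79.6
```

```bash
python3 -m crank '[[[0,0,0.5,0,0,0,-1],[0,0,0.5,0,0,0,-1],[0,0,0,0,0,0,-1],[0,0,0,0,0,0,-1]]]';python3 -m crank '[[[0,0,0.5,0,0,0,-1],[0,0,0,0,0,0,-1],[0,0,0,0,0,0,-1]]]'
```

```text
time_s: 21.2
tool_pos: [0.5082, -0.3047, 0.2617]
eef_rot: [0.615, 0.788, -0.0, -0.0]
wrist_force: [-0.0, -0.2, -1.9]
opening: 0.0332
finger_force: 79.6
time_s: 21.5
tool_pos: [0.5083, -0.3047, 0.2613]
eef_rot: [0.615, 0.788, 0.0, -0.0]
wrist_force: [0.5, 0.1, -3.0]
opening: 0.0333
finger_force: 79.6
```

```bash
python3 -m crank '[[[0,0,0.5,0,0,0,-1],[0,0,0,0,0,0,-1],[0,0,0,0,0,0,-1]]]';python3 -m crank '[[[0,0,0.5,0,0,0,-1],[0,0,0,0,0,0,-1],[0,0,0,0,0,0,-1]]]'
```

```text
time_s: 21.8
tool_pos: [0.5083, -0.3047, 0.2612]
eef_rot: [0.615, 0.788, 0.0, 0.0]
wrist_force: [-0.6, 0.6, 4.1]
opening: 0.0331
finger_force: 80.3
time_s: 22.1
tool_pos: [0.5083, -0.3048, 0.2611]
eef_rot: [0.615, 0.788, 0.0, 0.0]
wrist_force: [-2.2, 1.3, 8.9]
opening: 0.033
finger_force: 80.9
```

Contact at about 10 N. Releasing.

```bash
python3 -m crank '[[[0,0,-0.3,0,0,0,-1],[0,0,0,0,0,0,-1],[0,0,0,0,0,0,-1]]]' 20; python3 -m crank '[[[0,0,0,0,0,0,-0.1],[0,0,0,0,0,0,0.3],[0,0,0,0,0,0,0.7],[0,0,0,0,0,0,1],[0,0,0,0,0,0,1],[0,0,0,0,0,0,1],[0,0,0,0,0,0,1]]]'; python3 -m crank '[[[0,0,-5,0,0,0,1],[0,0,-15,0,0,0,1],[0,0,-30,0,0,0,1],[0,0,-40,0,0,0,1],[0,0,-30,0,0,0,1],[0,0,-20,0,0,0,1],[0,0,-10,0,0,0,1],[0,0,0,0,0,0,1],[0,0,0,0,0,0,1],[0,0,0,0,0,0,1]]]'; python3 - <<'E'
from h import *
a=snap('scene','s7');t=snap('wrist','w7')
o=np.hstack([cv2.resize(a['image'][150:350,100:300],(400,400),interpolation=cv2.INTER_CUBIC),cv2.resize(t['image'][100:350,200:450],(400,400),interpolation=cv2.INTER_CUBIC)])
cv2.imwrite('pics/c7.png',o[:,:,::-1])
E
```

```text
time_s: 22.4
tool_pos: [0.5083, -0.3048, 0.2611]
eef_rot: [0.615, 0.788, 0.0, 0.0]
wrist_force: [-1.7, 1.0, 6.8]
opening: 0.0332
finger_force: 80.5
time_s: 23.1
tool_pos: [0.5083, -0.3047, 0.2605]
eef_rot: [0.615, 0.788, -0.0, -0.0]
wrist_force: [-0.3, -0.2, -0.6]
opening: 0.085
finger_force: 0.0
time_s: 24.1
tool_pos: [0.508, -0.3043, 0.4093]
eef_rot: [0.615, 0.788, -0.0, -0.001]
wrist_force: [-0.4, -0.7, 0.3]
opening: 0.0853
finger_force: 0.0
```

View pics/c7.png

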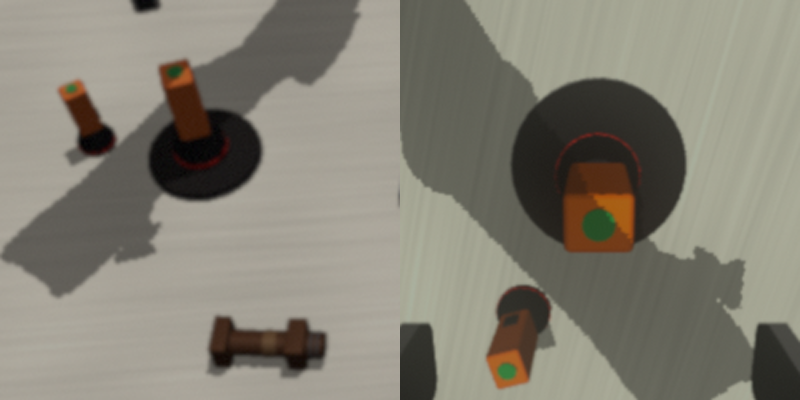

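The reader stands upright on the pad, near its centre, and the gripper is clear.

```bash
python3 -c "
from station import job_done
print(job_done())"
```

```text
the job is handed in; nothing more can be done
None
```

I held the reader on the clip's code for over two seconds, by my measurements about 1 mm off centre and square within half a degree. I then stood it back upright near the middle of its pad, let go and handed the job in at about 24 s; the hand-in reported no verdict.

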